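Span check of a dust monitor with its check plate

TASK

A spanner has been left lying across the measuring slot of the dust monitor. First put it away: lay it flat in the grey tool tray beside the smaller spanner, parallel to it and with the open jaw pointing the same way. Then take the check plate out of its holder, lower its blade upright through the slot in the monitor's cover until about 50 mm of the blade is inside, its collar still clear of the cover, and finish while holding it there with the gripper, without letting go; leave the smaller spanner and the brass nut on the cover where they are.

Things in the scene. Friction and masses are not known exactly. Their poses are not given: they have to be found in the camera images.
- monitor: Dust monitor, fixed: grey box 180 mm (its x) by 240 mm (its y), 100 mm high, aluminium cover, dark front panel with display on its -x side. Origin at the centre of its underside, z up. Hollow under the 12 mm cover, nothing inside.
- slot (a point): Centre of the slot at the cover's top face (100 mm above the table), 15 mm to +x of the monitor's centre, axes as the monitor's. The slot goes through the 12 mm cover: throat 32 mm long (monitor x) by 10 mm wide (monitor y), 5 mm deep; above it the opening tapers over the top 7 mm, from 40 by 18 mm at the top face.
- plate: Check plate, 0.1 kg, hanging upright in the holder. Origin: centre of the blade's lower end; z up, x along its width, y across its thickness. Blade 30 (x) by 8 (y) mm, z 0 to 70 mm (lowest 4 mm only 26 by 5); collar 44 by 24 mm, z 70 to 76; above it a black grip 36 (x) by 12 (y) mm, z 76 to 116: pinch it across its thickness. Same both ways round.
- holder: Plate holder, fixed: plastic block 90 mm (x) by 70 mm (y), 80 mm high, with a pocket 36 by 14 mm right through it from the top, in which the plate's blade hangs with play; the collar rests on the block's top. Origin at the centre of its underside.
- spanner: Steel spanner, 0.11 kg, lying flat on the monitor's cover across the slot. 167 mm long, 8 mm thick; shank 14 mm wide; open jaw 30 mm wide at its +x end, ring 28 mm across at its -x end. Origin at the middle of the shank on the underside, x towards the jaw, z up. Balances within a few mm of its origin.
- spanner_jaw (a point): Middle of the spanner's open jaw, 74 mm to +x of its origin, 4 mm above its underside.
- spanner_ring (a point): Centre of the spanner's ring, 68 mm to -x of its origin, 4 mm above its underside.
- tray: Grey tool tray, fixed, open-topped, 230 mm (x) by 180 mm (y), walls 4 mm thick and 16 mm high, floor 4 mm above the table. Origin at the centre of its underside, z up. The smaller spanner lies in its -y half with the jaw to the tray's +x; its +y half is free.
- spanner_small: Smaller steel spanner of the same shape, 138 mm long, 8 mm thick, lying loose in the tray. Origin at the middle of its shank on the underside, x towards its jaw. Leave it.
- nut: Loose brass union nut, 24 mm across, 20 mm high, standing on the monitor's cover towards the -x edge. Origin at the centre of its underside. Leave it.

How it is judged:
By the outcome, as a careful person would: the job done as asked, in the order asked, and still so for the second after the job is handed in, while the arm keeps its last pose, push and grip.
It also fails if it takes over 58 s, if anything falls off the work surface, if the arm or the gripper's body presses on something with over 40 N, if the wrist force passes 120 N, or if a joint passes its speed limit or range.

ROBOT

A 7-joint arm with a two-finger parallel gripper is mounted at the origin on the work surface. World frame = base frame: x ahead of the robot, y to its left, z up, the work surface at z = 0. Lengths are in m, angles in rad, forces in N, time in s.
With the tool pointing down it reaches from about 0.425 to 0.925 m from the base axis. Payload 6.8 kg.
Tool frame: the origin (TCP) lies midway between the tips of the shut fingers; the grasp point (between the pads) lies r.grip_point_offset behind it (r.grip_point_offset is the distance from the TCP to the grasp point, in m); z points along the fingers, y is the line along which they close (so a half turn about z gives the same grasp; the last joint's range is limited). The gripper opens to 85 mm and grips with 20 to 120 N. Pads are 22 mm wide; open, the fingers measure 114 mm over their backs; the gripper's body (76 mm by 85 mm) begins 54 mm behind the grasp point. The pads swing forward as they close: fully open they stand 13 mm farther back than shut.
Start: joints at [-1.393, 0.477, 0.022, 1.555, -0.011, 1.109, -0.083], TCP at [0.19, 0.648, 0.201] pointing down, gripper open.
Joint ranges: [-2.96, 2.96], [-0.34, 2.1], [-1.41, 1.46], [0.24, 2.44], [-1.37, 4.51], [0.17, 1.92], [-2.96, 2.96]. Speed limits (rad/s): [2.39, 2.39, 3.14, 3.14, 3.14, 3.14, 3.14].

INTERFACE

Orientations are given as a rotation vector (axis times angle).
In Python, from bench import r gives the robot as it stands. The module is installed in compiled form; this text tells all that it offers.
- The arm moves only by the shell command python3 -m crank 'ROWS' [FORCE]. ROWS is JSON, a list of rows, each a list of 5 numbers: the shift along the world's x, y, z in units of 200 mm (1.0 is 200 mm), then the turn about the world's z in units of 45 degrees (1.0 is 45 degrees), then the opening, from -1 (shut) to 1 (fully open). In form: [[dx, dy, dz, turn, jaw], ...]. A call has 1 to 8 rows; each row shifts and turns the commanded pose from where the row before left it; what a row does not reach is not made up. A row lasts 1/12 s, in which the tool goes at most 41.7 mm and 7.16 degrees, less where a joint would pass 70% of its speed; a pose out of reach is approached as far as the arm can. A call with a number of a shift or a turn outside -1 to 1 is refused whole. A call with a gripper value outside its range is refused whole. The fingers move at their own pace and stop on an object; FORCE is the grip in N (left out, the last holds). Time passes only in rows, so rows that do not move let the fingers close. It gives the time, the measured TCP pose, the force, the opening and the grip force at its end, in the units of the state.
- r.get_obs(): the state, without advancing time (a new reading comes with each control period).
- r.grab_frame(name): name is "scene" or "top" or "wrist"; returns the picture (384x512x3 uint8, blue, green, red); there is no depth.
- r.camera_model(name): a dict with "fx", "fy", "cx", "cy" (pixels), "R" (3x3) and "t" (3): a world point X has camera coordinates R X + t. Camera axes: x right, y down, z forward; pixel columns grow to the right and rows downward; lengths in m; the calibration is good to about 2 mm. A picture is of the moment at which its call begins: read the wrist's pose just before it. camera_model takes no time and is no camera call; for the wrist camera it gives the pose at the moment of the call.
- r.hand_in(): hands the job in; it is judged then, once.
The state is a dict: "clock": time; "joints": joint angles; "qvel": joint speeds; "tau": joint torques, N m; "tcp_pos": TCP position; "orientation": TCP orientation; "contact_force": force on the tool from outside, world axes, zero at the start; "moment": the same for the moment, N m; "grip_width": finger opening in m; "gripper_force": force on a finger pad.
Only numpy, scipy, OpenCV 4.12 (cv2) and the standard library are available. Lean on these libraries where they do the work, as an engineer would, in place of code of your own. Each camera call takes 0.05 s, during which the arm holds its last target. There are 200 camera calls.

## Working session

There is one attempt and no reset: what is moved stays moved. The work goes in short steps, Python scripts to look and compute and a shell command to move; the robot and the scene stay as the last step left them, time stands still between calls to the robot, and variables do not carry over. Pictures are saved under pics/ and viewed, at most 10 in all, crops included, and the job is handed in when it is done.

```bash
mkdir -p pics; python3 - <<'E'
from bench import r
import cv2,numpy as np
o=r.get_obs(); print({k:np.round(v,3).tolist() for k,v in o.items()}, r.grip_point_offset)
for n in("scene","top"):
    f=r.grab_frame(n); cv2.imwrite(f'pics/{n}0.png',f); m=r.camera_model(n); print(n,{k:np.round(v,4).tolist() for k,v in m.items()})
E
```

```text
{'clock': 0.0, 'joints': [-1.393, 0.478, 0.022, 1.556, -0.012, 1.109, -0.083], 'qvel': [-0.001, -0.0, 0.0, 0.001, -0.0, -0.002, -0.001], 'tau': [0.001, -59.646, 1.608, -28.119, 0.012, 0.009, 0.0], 'tcp_pos': [0.19, 0.647, 0.2], 'orientation': [-0.447, -3.109, 0.003], 'contact_force': [-0.26, 0.179, 0.988], 'moment': [0.07, -0.031, 0.001], 'gripper_force': 0.0, 'grip_width': 0.085} 0.0187
scene {'fx': 360.3044, 'fy': 360.3044, 'cx': 257.457, 'cy': 197.792, 'R': [[-0.8439, 0.5365, -0.0085], [0.4183, 0.6478, -0.6367], [-0.3361, -0.5409, -0.7711]], 't': [0.4585, -0.1815, 1.1076]}
top {'fx': 490.5502, 'fy': 490.5502, 'cx': 254.7685, 'cy': 186.6448, 'R': [[-0.0085, -1.0, -0.0002], [-0.9879, 0.0084, -0.1549], [0.1549, -0.0012, -0.9879]], 't': [0.0075, 0.5809, 1.189]}
```

View pics/top0.png

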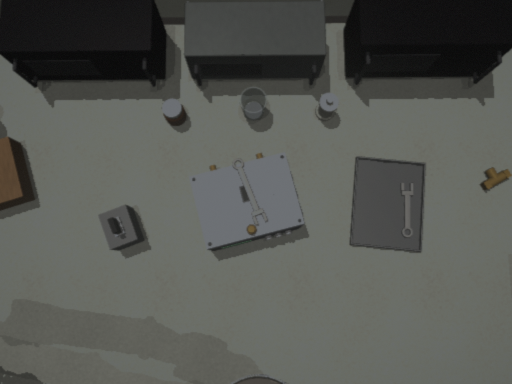

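View pics/scene0.png

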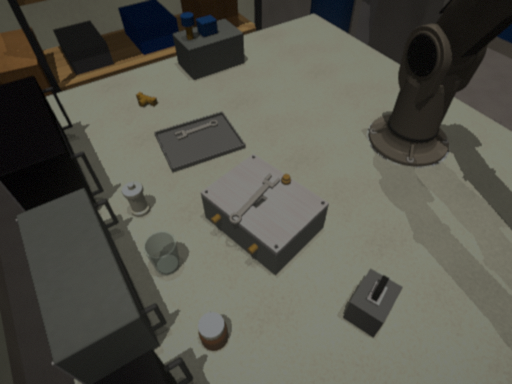

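The top view shows the cover around (247,200), with the spanner's ring at (239,163) and jaw at (260,217) and the nut at (251,229). The tray is at (388,204) with the small spanner's jaw up (ring at (407,231)), and the holder is at (121,227). The scene view confirms this layout.

```bash
cat > h.py <<'E'
import numpy as np,cv2
def ray(m,uv,z):
    R=np.array(m["R"]);t=np.array(m["t"]);c=-R.T@t
    uv=np.atleast_2d(np.array(uv,float))
    d=np.c_[(uv[:,0]-m["cx"])/m["fx"],(uv[:,1]-m["cy"])/m["fy"],np.ones(len(uv))]@R
    return c+d*((z-c[2])/d[:,2])[:,None]
def proj(m,X):
    p=np.atleast_2d(X)@np.array(m["R"]).T+np.array(m["t"])
    return np.c_[m["fx"]*p[:,0]/p[:,2]+m["cx"],m["fy"]*p[:,1]/p[:,2]+m["cy"]]
def big(mask,k=0):
    cs=sorted(cv2.findContours(mask.astype(np.uint8),cv2.RETR_EXTERNAL,cv2.CHAIN_APPROX_NONE)[0],key=cv2.contourArea)[::-1]
    return cs[k]
E
python3 - <<'E'
from bench import r
from h import *
f=cv2.imread('pics/top0.png'); m=r.camera_model("top")
c=f[140:265,90:440]; c=cv2.convertScaleAbs(c,alpha=1.5)
cv2.imwrite('pics/crop0.png',cv2.resize(c,None,fx=2.2,fy=2.2,interpolation=cv2.INTER_CUBIC))
for p in [(205,190),(230,225),(245,193),(252,190),(340,200),(370,180),(407,205),(352,200),(115,218),(128,240),(104,214),(118,226),(250,229)]: print(p,f[p[1],p[0]])
for n,uv,z in [("ring",(239,163),.108),("jaw",(260,217),.108),("slot",(243.5,194),.1),("nut",(251,229),.12),("tray",(388,204),.01),("sring",(407.5,231.5),.012),("sjaw",(407.5,187),.012),("holder",(118,226),.08)]: print(n,ray(m,uv,z).round(3))
E
```

```text
(205, 190) [116 112 108]
(230, 225) [117 112 109]
(245, 193) [50 52 52]
(252, 190) [106 103 101]
(340, 200) [101 109 108]
(370, 180) [74 75 75]
(407, 205) [ 97 100 101]
(352, 200) [74 79 78]
(115, 218) [58 58 58]
(128, 240) [82 84 83]
(104, 214) [82 83 83]
(118, 226) [33 35 33]
(250, 229) [ 58  91 107]
ring [[0.629 0.04  0.108]]
jaw [[ 0.498 -0.009  0.108]]
slot [[0.555 0.03  0.1  ]]
nut [[0.469 0.012 0.12 ]]
tray [[ 0.538 -0.34   0.01 ]]
sring [[ 0.467 -0.386  0.012]]
sjaw [[ 0.582 -0.392  0.012]]
holder [[0.482 0.334 0.08 ]]
```

View pics/crop0.png

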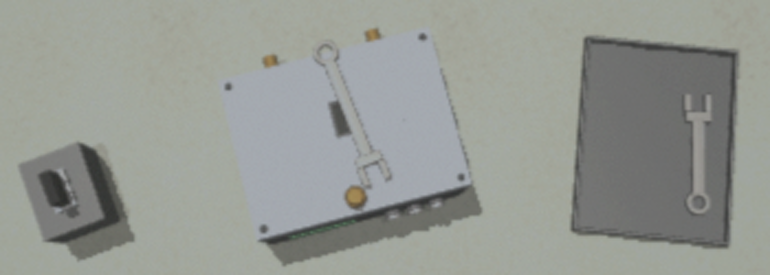

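The crop shows the spanner lying beside and over the slot, with its jaw near the nut. The ring-to-jaw distance measures 140 mm against 142 mm given, so the points hold. I'll move to a hover above it and look with the wrist camera.

```bash
python3 -m crank '[[0.094,-0.158,0.025,0.041,1],[0.094,-0.158,0.025,0.041,1],[0.094,-0.158,0.025,0.041,1],[0.094,-0.158,0.025,0.041,1],[0.094,-0.158,0.025,0.041,1],[0.094,-0.158,0.025,0.041,1],[0.094,-0.158,0.025,0.041,1],[0.094,-0.158,0.025,0.041,1]]' 40
python3 -m crank '[[0.094,-0.158,0.025,0.041,1],[0.094,-0.158,0.025,0.041,1],[0.094,-0.158,0.025,0.041,1],[0.094,-0.158,0.025,0.041,1],[0.094,-0.158,0.025,0.041,1],[0.094,-0.158,0.025,0.041,1],[0.094,-0.158,0.025,0.041,1],[0.094,-0.158,0.025,0.041,1]]'
python3 -m crank '[[0.094,-0.158,0.025,0.041,1],[0.094,-0.158,0.025,0.041,1],[0.094,-0.158,0.025,0.041,1],[0.094,-0.158,0.025,0.041,1],[0,0,0,0,1],[0,0,0,0,1]]'
python3 - <<'E'
from bench import r
from h import *
import pickle
m=r.camera_model("wrist"); f=r.grab_frame("wrist"); pickle.dump(m,open('w1.pkl','wb')); cv2.imwrite('pics/w1.png',f)
o=r.get_obs(); R=cv2.Rodrigues(o['orientation'])[0]; print(np.degrees(np.arctan2(R[1,1],R[0,1])),R[:,2],o['joints'])
for X in [(.629,.04,.108),(.498,-.009,.108),(.555,.03,.1),(.469,.012,.12),(.566,.0165,.108)]: print(proj(m,X).round())
E
```

```text
clock: 0.77
tcp_pos: [0.3412, 0.3929, 0.2414]
orientation: [-0.042, -3.141, 0.001]
contact_force: [0.8, -0.6, 0.0]
grip_width: 0.0852
gripper_force: 0.0
clock: 1.43
tcp_pos: [0.4914, 0.1402, 0.2815]
orientation: [0.362, -3.12, -0.0]
contact_force: [1.0, 0.5, 0.6]
grip_width: 0.0857
gripper_force: 0.0
clock: 1.93
tcp_pos: [0.5667, 0.0129, 0.3012]
orientation: [0.552, -3.092, 0.001]
contact_force: [-0.3, -0.3, -0.3]
grip_width: 0.0855
gripper_force: 0.0
110.41208355469288 [-9.82607566e-04 -4.46850070e-05 -9.99999516e-01] [-0.44581271  0.22042573  0.37307375  1.71268677 -0.08483407  1.22533953
  1.87494396]
[[259. 207.]]
[[258.  92.]]
[[272. 149.]]
[[286.  73.]]
[[259. 155.]]
```

View pics/w1.png

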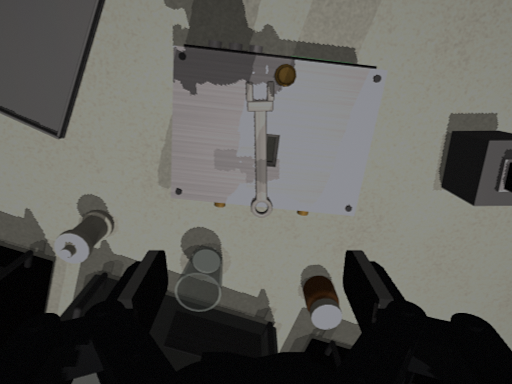

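The wrist view agrees with the prediction to about 2 px: ring (261,207), jaw (260,95), shank (261,150), slot (273,149).

```bash
python3 - <<'E'
from h import *
import pickle
m=pickle.load(open('w1.pkl','rb')); f=cv2.imread('pics/w1.png')
g=f.mean(2); 
for row in (120,130,140,160,170,180,190):
    s=g[row,245:285]; print(row,s.astype(int)[5:30])
P=ray(m,[(261.5,207),(260,95),(261,115),(261.6,155),(262,195),(272.5,150),(286,75)],.108); print(P.round(4))
v=P[2]-P[4]; print(np.degrees(np.arctan2(v[1],v[0])))
s=ray(m,[(182,57),(377,78),(349,208),(179,191)],.1);print(s.round(4), s.mean(0))
E
python3 - <<'E'
from bench import r
print(r.get_obs()['tcp_pos'])
E
```

```text
120 [142 142 144 131  96 104 133 137 135 135 137 138 138 139 137 113 108 135
 144 143 143 143 142 142 143]
130 [143 142 144 138 109 102 130 138 136 131 127 126 127 129 129 111 110 135
 144 142 143 142 143 143 143]
140 [142 143 144 145 120  99 117 124 121 120 123 127 127 130 131 116  83  55
  47  48  48  49  48  48  42]
160 [121 120 120 121 110  88  99 116 109 101 102 105 107 107 109 102  75  45
  43  43  42  43  42  51  53]
170 [125 125 125 126 110  75  81 101 103 101 102 106 108 109 111 101  87 107
 121 120 120 121 121 122 121]
180 [121 122 123 133 137 102  80 103 107 102 102 105 108 110 111 103  96 117
 132 132 129 133 141 144 144]
190 [142 143 143 144 144 114  90 115 124 121 122 125 127 130 133 124 108 125
 144 142 141 143 142 142 142]
[[ 0.6281  0.0436  0.108 ]
 [ 0.5006 -0.0062  0.108 ]
 [ 0.521   0.0026  0.108 ]
 [ 0.5648  0.0199  0.108 ]
 [ 0.6126  0.0384  0.108 ]
 [ 0.5545  0.03    0.108 ]
 [ 0.4708  0.0134  0.108 ]]
-158.67230752098956
[[ 0.493  -0.1016  0.1   ]
 [ 0.4377  0.1121  0.1   ]
 [ 0.593   0.1523  0.1   ]
 [ 0.647  -0.0619  0.1   ]] [0.54265637 0.02523453 0.1       ]
[0.56608387 0.01514508 0.30090749]
```

```bash
python3 -m crank '[[-0.005,0.015,-0.12,0.015,0.1],[0,0,-0.15,0,0.1],[0,0,-0.15,0,0.1],[0,0,-0.15,0,0.1],[0,0,-0.15,0,0.1],[0,0,-0.12,0,0.1],[0,0,-0.08,0,0.1],[0,0,-0.04,0,0.1]]'
python3 -m crank '[[0,0,-0.02,0,0.1],[0,0,-0.015,0,0.1],[0,0,0,0,-1],[0,0,0,0,-1],[0,0,0,0,-1],[0,0,0,0,-1],[0,0,0,0,-1],[0,0,0,0,-1]]' 60
```

```text
clock: 2.65
tcp_pos: [0.5627, 0.0206, 0.1066]
orientation: [0.581, -3.083, -0.002]
contact_force: [-0.6, 0.1, -0.6]
grip_width: 0.0467
gripper_force: 0.0
clock: 3.32
tcp_pos: [0.5655, 0.0187, 0.1028]
orientation: [-0.578, 3.087, 0.0]
contact_force: [0.2, 0.4, 0.6]
grip_width: -0.0005
gripper_force: 0.0
```

```bash
python3 -m crank '[[0,0,0.08,0,-1],[0,0,0.12,0,-1],[0,0,0.15,0,-0.5],[0,0,0.15,0,0.1],[0,0,0.1,0,0.1],[0,0,0,0,0.1],[0,0,0,0,0.1]]'
python3 - <<'E'
from bench import r
from h import *
import pickle
m=r.camera_model("wrist"); f=r.grab_frame("wrist"); pickle.dump(m,open('w2.pkl','wb')); cv2.imwrite('pics/w2.png',f)
print(r.get_obs()['tcp_pos'])
E
```

```text
clock: 3.9
tcp_pos: [0.5661, 0.0187, 0.2237]
orientation: [-0.577, 3.085, 0.0]
contact_force: [0.5, 0.7, -1.3]
grip_width: 0.0469
gripper_force: 0.0
[0.56512797 0.01870597 0.22237447]
```

View pics/w2.png

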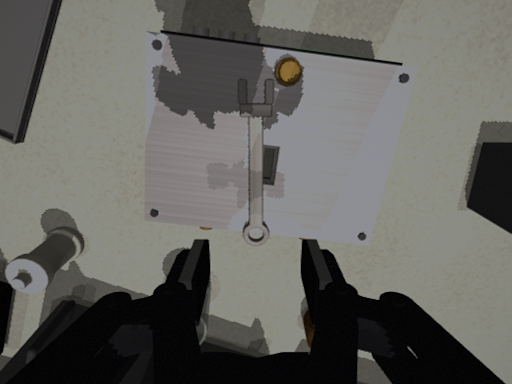

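The picture shows the spanner still lying there, ring (257,231) and jaw (255,97), centred between the fingers.

```bash
python3 - <<'E'
from bench import r
from h import *
import pickle
m=pickle.load(open('w2.pkl','rb')); f=cv2.imread('pics/w2.png');g=f.mean(2)
for row in (130,160,195,210): print(row,g[row,240:285].astype(int))
print(ray(m,[(256.5,231),(255,97),(256,165)],.108).round(4))
print(proj(m,[(.5655,.0187,.1),(.5655,.0187,.108),(.5655,.0187,.2224),(.5655,.0187,.24)]).round(1), m['cx'],m['cy'])
R=np.array(m['R']);print(-R.T@np.array(m['t']),R.round(3))
E
```

```text
130 [138 138 138 138 138 137 142 141 110 101 129 138 137 137 135 138 140 139
 140 141 143 129  93 118 148 145 145 145 145 146 145 144 144 144 144 144
 144 143 144 143 145 145 144 144 144]
160 [136 127 120 133 144 144 144 144 112  77 108 124 123 120 118 123 128 128
 131 132 135 125  90  54  47  49  50  50  48  48  49  49  41  49  62  61
  50  81 129 145 143 144 143 144 143]
195 [121 123 123 123 124 124 125 128 104  72  91 103 103 100  99 103 105 107
 109 109 110 100  88 121 145 135 126 126 124 123 125 125 125 126 125 125
 125 125 125 124 124 124 123 124 136]
210 [141 145 145 144 144 144 144 145 111  72 105 121 122 120 119 122 123 126
 129 129 130 117  96 121 143 140 140 141 140 140 141 141 141 141 140 141
 142 141 143 142 142 143 143 142 143]
[[ 0.6247  0.0425  0.108 ]
 [ 0.5012 -0.0071  0.108 ]
 [ 0.5593  0.0165  0.108 ]]
[[255.8 169.4]
 [255.8 171.6]
 [256.1 223.4]
 [256.2 237. ]] 255.00154304179307 188.26237485789633
[ 0.48736905 -0.01216337  0.39667857] [[-0.362  0.932 -0.001]
 [ 0.88   0.342  0.33 ]
 [ 0.308  0.119 -0.944]]
```

```bash
python3 -m crank '[[0,0,-0.12,0,-0.45],[0,0,-0.15,0,-0.45],[0,0,-0.15,0,-0.45],[0,0,-0.1,0,-0.45],[0,0,-0.05,0,-0.45],[0,0,-0.02,0,-0.45],[0,0,0,0,-0.45],[0,0,0,0,-0.45]]'
python3 -m crank '[[0,0,-0.01,0,-0.45],[0,0,0,0,-0.45]]'
python3 -m crank '[[0,0,-0.01,0,-0.45],[0,0,0,0,-0.45]]'
```

```text
clock: 4.62
tcp_pos: [0.5659, 0.0185, 0.1051]
orientation: [-0.577, 3.087, -0.0]
contact_force: [0.0, -0.1, 0.3]
grip_width: 0.0238
gripper_force: 0.0
clock: 4.78
tcp_pos: [0.5661, 0.0187, 0.1033]
orientation: [-0.577, 3.086, 0.0]
contact_force: [-1.5, -0.2, -1.5]
grip_width: 0.0235
gripper_force: 0.0
clock: 4.95
tcp_pos: [0.5655, 0.0188, 0.1007]
orientation: [-0.578, 3.087, 0.0]
contact_force: [0.4, 0.4, -0.6]
grip_width: 0.0232
gripper_force: 0.0
```

```bash
for i in 1; do python3 -m crank '[[0,0,-0.01,0,-0.45],[0,0,0,0,-0.45]]'; done
python3 -m crank '[[0,0,0,0,-0.6],[0,0,0,0,-0.65],[0,0,0,0,-0.7],[0,0,0,0,-0.75],[0,0,0,0,-0.75]]'
```

```text
clock: 5.12
tcp_pos: [0.5652, 0.0187, 0.0983]
orientation: [0.578, -3.088, -0.0]
contact_force: [0.2, 0.9, -0.1]
grip_width: 0.0235
gripper_force: 0.0
clock: 5.53
tcp_pos: [0.5653, 0.0186, 0.0984]
orientation: [-0.578, 3.088, -0.0]
contact_force: [-1.2, -0.3, -0.4]
grip_width: 0.0105
gripper_force: 0.0
```

```bash
python3 - <<'E'
from bench import r
from h import *
f=r.grab_frame("scene"); t=r.grab_frame("top"); cv2.imwrite('pics/s3.png',f)
m=r.camera_model("scene");p=r.get_obs()['tcp_pos'];print(proj(m,[p,(.5655,.0187,.108),(.6247,.0425,.108),(.5,-.007,.108)]).round(1), proj(r.camera_model("top"),p))
a=cv2.resize(f[140:280,180:340],(640,560),interpolation=cv2.INTER_CUBIC)
cv2.imwrite('pics/s3c.png',cv2.convertScaleAbs(a,alpha=1.6))
E
```

```text
[[253.4 199.7]
 [253.3 197.1]
 [236.2 215.4]
 [270.8 178.7]] [[248.11383038 189.72363039]]
```

View pics/s3c.png

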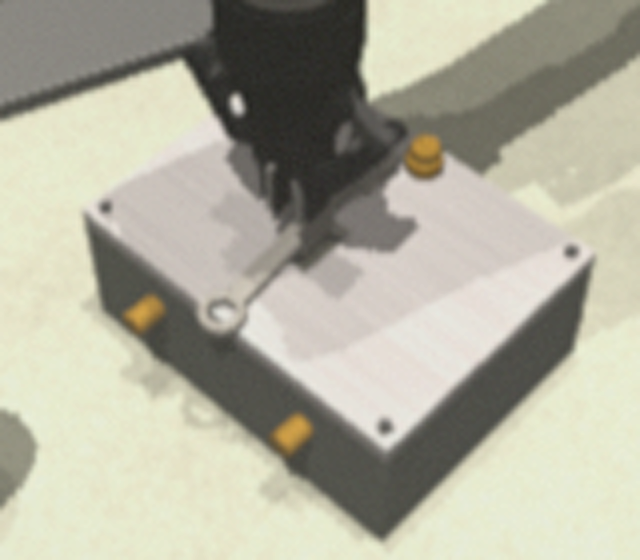

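The crop shows the fingertips ending above the shank (around crop (295,215), while the TCP projects to (294,239)), so the tips sit higher than the TCP reading suggests. I'll probe lower in small steps and watch the force.

```bash
python3 -m crank '[[0,0,0,0,-0.3],[0,0,0,0,-0.3],[0,0,-0.015,0,-0.3],[0,0,0,0,-0.3]]' | egrep 'tcp|contact|width'
python3 -m crank '[[0,0,-0.01,0,-0.3],[0,0,0,0,-0.3]]'| egrep 'tcp|contact|width'
python3 -m crank '[[0,0,-0.01,0,-0.3],[0,0,0,0,-0.3]]'| egrep 'tcp|contact|width'
```

```text
tcp_pos: [0.565, 0.0187, 0.0949]
contact_force: [-0.8, -0.2, 0.1]
grip_width: 0.0298
tcp_pos: [0.565, 0.0186, 0.093]
contact_force: [0.3, -0.0, -0.6]
grip_width: 0.0301
tcp_pos: [0.5651, 0.0186, 0.0911]
contact_force: [0.7, -0.3, 0.5]
grip_width: 0.0298
```

```bash
python3 -m crank '[[0,0,0,0,-0.6],[0,0,0,0,-0.6],[0,0,0,0,-0.7],[0,0,0,0,-0.7],[0,0,0,0,-0.7]]' 20 | egrep 'tcp|contact|width|grip'
```

```text
tcp_pos: [0.5654, 0.0186, 0.0915]
contact_force: [-0.5, -0.4, -0.5]
grip_width: 0.0132
gripper_force: 0.0
```

```bash
python3 -m crank '[[0,0,0,0,-0.3],[0,0,0,0,-0.3],[0,0,-0.015,0,-0.3],[0,0,0,0,-0.3]]' | egrep 'tcp|contact|width'
python3 -m crank '[[0,0,-0.015,0,-0.3],[0,0,0,0,-0.3]]'| egrep 'tcp|contact|width'
python3 -m crank '[[0,0,0,0,-0.6],[0,0,0,0,-0.6],[0,0,0,0,-0.8],[0,0,0,0,-0.8],[0,0,0,0,-0.8]]' 20 | egrep 'tcp|contact|width|grip'
```

```text
tcp_pos: [0.565, 0.0187, 0.088]
contact_force: [0.8, -0.5, 0.7]
grip_width: 0.0298
tcp_pos: [0.5649, 0.0186, 0.0848]
contact_force: [-0.4, -0.1, -0.1]
grip_width: 0.0299
tcp_pos: [0.5654, 0.0186, 0.0855]
contact_force: [0.0, -0.3, -0.6]
grip_width: 0.0085
gripper_force: 0.0
```

```bash
python3 - <<'E'
from bench import r
from h import *
f=r.grab_frame("scene"); w=r.grab_frame("wrist"); cv2.imwrite('pics/s4.png',f)
m=r.camera_model("scene");p=r.get_obs()['tcp_pos'];print((proj(m,[p,p+[0,0,.0187],(.565,.0187,.108)])-[215,160])*8)
a=cv2.resize(f[160:220,215:295],(640,480),interpolation=cv2.INTER_CUBIC)
b=cv2.resize(w,None,fx=.5,fy=.5)
a=cv2.convertScaleAbs(a,alpha=2.2); o=np.zeros((480+110,640,3),np.uint8); o[:480]=a; 
a[0:192,0:256]=b
cv2.imwrite('pics/s4c.png',a)
E
```

```text
[[307.9612168  345.70443204]
 [306.8528975  304.97332063]
 [307.72177254 296.01763707]]
```

View pics/s4c.png

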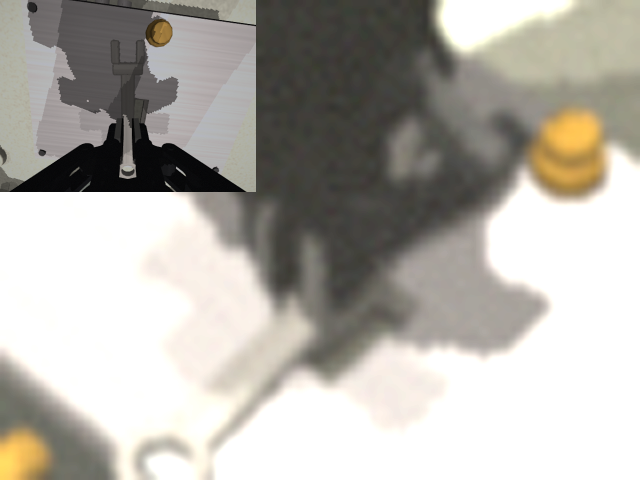

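The zoom shows the fingertips (around crop (290,303)) still ending just above the shank, so I need to go lower. I'll keep probing with force checks.

```bash
python3 -m crank '[[0,0,0,0,-0.3],[0,0,0,0,-0.3],[0,0,-0.015,0,-0.3],[0,0,0,0,-0.3]]' | egrep 'tcp|contact'
python3 -m crank '[[0,0,-0.015,0,-0.3],[0,0,0,0,-0.3]]'| egrep 'tcp|contact'
python3 -m crank '[[0,0,0,0,-0.6],[0,0,0,0,-0.6],[0,0,0,0,-0.8],[0,0,0,0,-0.8],[0,0,0,0,-0.8]]' 20 | egrep 'tcp|contact|width|grip'
```

```text
tcp_pos: [0.565, 0.0186, 0.0819]
contact_force: [0.2, 0.3, -0.2]
tcp_pos: [0.5649, 0.0186, 0.0788]
contact_force: [-0.3, -0.8, 0.2]
tcp_pos: [0.5654, 0.0187, 0.0795]
contact_force: [0.1, -0.5, -0.1]
grip_width: 0.0085
gripper_force: 0.0
```

```bash
python3 -m crank '[[0,0,0,0,-0.3],[0,0,0,0,-0.3],[0,0,-0.015,0,-0.3],[0,0,0,0,-0.3]]' | egrep 'tcp|contact'
python3 -m crank '[[0,0,0,0,-0.6],[0,0,0,0,-0.6],[0,0,0,0,-0.8],[0,0,0,0,-0.8],[0,0,0,0,-0.8]]' 20 | egrep 'tcp|contact|width|grip'
python3 - <<'E'
from bench import r
from h import *
f=r.grab_frame("wrist"); cv2.imwrite('pics/w5.png',cv2.convertScaleAbs(f,alpha=1.5)); m=r.camera_model("wrist")
p=r.get_obs()['tcp_pos'];print(p,proj(m,[p+[0,0,d] for d in(0,.01,.02,.03,.04)]).round())
print(proj(m,[(.565,.0187,.108)]))
E
```

```text
tcp_pos: [0.565, 0.0187, 0.076]
contact_force: [-0.1, 0.0, -0.1]
tcp_pos: [0.5653, 0.0186, 0.0765]
contact_force: [-0.5, 0.1, -0.5]
grip_width: 0.0128
gripper_force: 19.5
[0.56529965 0.01862297 0.07643216] [[256. 225.]
 [256. 233.]
 [256. 241.]
 [256. 250.]
 [256. 261.]]
[[256.19835573 251.42393398]]
```

View pics/w5.png

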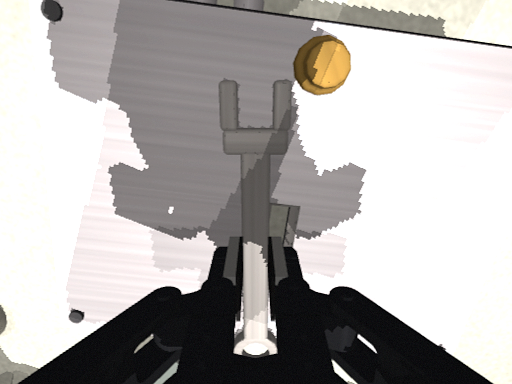

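The wrist view shows the fingers on either side of the shank around (256,251), with the jaw at (255,110), and the grip reads 12.8 mm at 19.5 N. The real tips therefore sit about 30 mm behind the reported TCP. I'll go 4 mm deeper, grip firmly and lift, and measure the tray from the first top image.

```bash
python3 -m crank '[[0,0,0,0,-0.3],[0,0,0,0,-0.3],[0,0,-0.01,0,-0.3],[0,0,-0.01,0,-0.3],[0,0,0,0,-1],[0,0,0,0,-1],[0,0,0,0,-1],[0,0,0,0,-1]]' 90
python3 -m crank '[[0,0,0.02,0,-1],[0,0,0.05,0,-1],[0,0,0.1,0,-1],[0,0,0.15,0,-1],[0,0,0.15,0,-1],[0,0,0.1,0,-1],[0,0,0,0,-1]]' | egrep 'tcp|contact|width|grip'
python3 - <<'E'
from bench import r
from h import *
f=cv2.imread('pics/top0.png'); m=r.camera_model("top"); g=cv2.cvtColor(f,cv2.COLOR_BGR2GRAY)
k=np.zeros(g.shape,bool); k[145:262,342:436]=1
c=big((g<90)&k); c=cv2.convexHull(c); 
P=ray(m,c[:,0,:],.016)[:,:2].astype(np.float32); print("tray",cv2.minAreaRect(P), cv2.boxPoints(cv2.minAreaRect(P)).round(4).tolist())
k[:]=0;k[175:242,395:420]=1
s=big((g>86)&k); print(cv2.contourArea(s)); Q=ray(m,s[:,0,:],.012)[:,:2].astype(np.float32); print("small",cv2.minAreaRect(Q),cv2.fitLine(Q,cv2.DIST_L2,0,.01,.01).ravel(),Q.min(0),Q.max(0))
E
```

```text
clock: 10.12
tcp_pos: [0.5653, 0.0186, 0.0724]
orientation: [0.578, -3.088, -0.0]
contact_force: [-0.4, -0.5, 0.6]
grip_width: 0.0106
gripper_force: 88.3
tcp_pos: [0.5684, 0.0186, 0.1919]
contact_force: [1.0, 0.2, -0.2]
grip_width: 0.0106
gripper_force: 88.2
tray ((0.5388965606689453, -0.337431401014328), (0.18419572710990906, 0.23533642292022705), 83.76679992675781) [[0.41190001368522644, -0.41620001196861267], [0.6459000110626221, -0.44179999828338623], [0.6658999919891357, -0.25870001316070557], [0.4318999946117401, -0.23309999704360962]]
234.5
small ((0.5243374109268188, -0.38757774233818054), (0.02577780745923519, 0.1375914216041565), 86.67111206054688) [ 0.9941825  -0.10770834  0.525724   -0.38930658] [ 0.4557298 -0.4044397] [ 0.5922907  -0.37401617]
```

```bash
A='x'; python3 -m crank '[[-0.0038,-0.0526,0,-0.1536,-1],[-0.0038,-0.0526,0,-0.1536,-1],[-0.0038,-0.0526,0,-0.1536,-1],[-0.0038,-0.0526,0,-0.1536,-1],[-0.0038,-0.0526,0,-0.1536,-1],[-0.0038,-0.0526,0,-0.1536,-1],[-0.0038,-0.0526,0,-0.1536,-1],[-0.0038,-0.0526,0,-0.1536,-1]]' >/dev/null
python3 -m crank '[[-0.0038,-0.0526,0,-0.1536,-1],[-0.0038,-0.0526,0,-0.1536,-1],[-0.0038,-0.0526,0,-0.1536,-1],[-0.0038,-0.0526,0,-0.1536,-1],[-0.0038,-0.0526,0,-0.1536,-1],[-0.0038,-0.0526,0,-0.1536,-1],[-0.0038,-0.0526,0,-0.1536,-1],[-0.0038,-0.0526,0,-0.1536,-1]]' | egrep 'tcp|orient|grip'
python3 -m crank '[[-0.0038,-0.0526,0,-0.1536,-1],[-0.0038,-0.0526,0,-0.1536,-1],[-0.0038,-0.0526,0,-0.1536,-1],[-0.0038,-0.0526,0,-0.1536,-1],[-0.0038,-0.0526,0,-0.1536,-1],[-0.0038,-0.0526,0,-0.1536,-1],[-0.0038,-0.0526,0,-0.1536,-1],[-0.0038,-0.0526,0,-0.1536,-1]]' >/dev/null
python3 -m crank '[[-0.0038,-0.0526,0,-0.1536,-1],[-0.0038,-0.0526,0,-0.1536,-1],[-0.0038,-0.0526,0,-0.1536,-1],[-0.0038,-0.0526,0,-0.1536,-1],[-0.0038,-0.0526,0,-0.1536,-1],[-0.0038,-0.0526,0,-0.1536,-1],[0,0,0,0,-1],[0,0,0,0,-1]]'
python3 - <<'E'
from bench import r
from h import *
import pickle
f=r.grab_frame("wrist"); cv2.imwrite('pics/w6.png',cv2.convertScaleAbs(f,alpha=1.3)); m=r.camera_model("wrist"); pickle.dump(m,open('w6.pkl','wb'))
o=r.get_obs(); R=cv2.Rodrigues(o['orientation'])[0]; print(o['tcp_pos'],np.degrees(np.arctan2(R[1,1],R[0,1])),R[:,2],o['joints'])
E
```

```text
tcp_pos: [0.5527, -0.15, 0.1862]
orientation: [-2.216, -2.226, 0.0]
grip_width: 0.0107
gripper_force: 88.2
clock: 13.37
tcp_pos: [0.5421, -0.2971, 0.186]
orientation: [3.137, -0.165, -0.002]
contact_force: [0.8, 0.6, -0.2]
grip_width: 0.0109
gripper_force: 88.2
[ 0.54236282 -0.2963886   0.18600178] -95.94708874445253 [-7.74454855e-04  4.81976733e-04 -9.99999584e-01] [-0.37451333  0.70170722  1.20183712  1.76285409 -0.7061834   1.18795683
 -0.63784753]
```

View pics/w6.png

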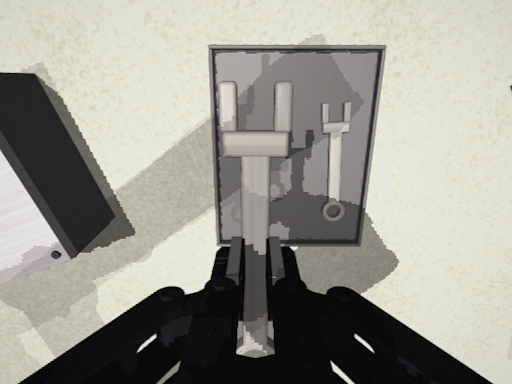

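The wrist view shows the spanner held and parallel to the small one (jaw (255,120), small spanner (335,165), jaws both pointing the same way), above the tray's free half. Lowering it now.

```bash
python3 -m crank '[[0,0,-0.1,0,-1],[0,0,-0.18,0,-1],[0,0,-0.18,0,-1],[0,0,-0.18,0,-1],[0,0,-0.18,0,-1],[0,0,-0.1,0,-1],[0,0,-0.05,0,-1],[0,0,-0.02,0,-1]]' | egrep 'tcp|contact'
python3 -m crank '[[0,0,-0.015,0,-1],[0,0,0,0,-1],[0,0,-0.015,0,-1],[0,0,0,0,-1]]' | egrep 'tcp|contact'
python3 -m crank '[[0,0,-0.01,0,-1],[0,0,0,0,-1]]' | egrep 'tcp|contact'
```

```text
tcp_pos: [0.5421, -0.2955, -0.013]
contact_force: [-0.2, 0.3, -1.5]
tcp_pos: [0.5432, -0.2972, -0.0167]
contact_force: [0.1, 0.2, -0.8]
tcp_pos: [0.5427, -0.2969, -0.0193]
contact_force: [0.3, 0.2, -1.6]
```

```bash
python3 -m crank '[[0,0,-0.008,0,-1],[0,0,0,0,-1]]' | egrep 'tcp|contact'
python3 -m crank '[[0,0,-0.006,0,-1],[0,0,0,0,-1]]' | egrep 'tcp|contact'
```

```text
tcp_pos: [0.5424, -0.2969, -0.0213]
contact_force: [-0.4, 0.7, -0.8]
tcp_pos: [0.5424, -0.2969, -0.0226]
contact_force: [-0.1, 0.4, -0.8]
```

```bash
python3 -m crank '[[0,0,-0.005,0,-1],[0,0,0,0,-1]]' | egrep 'tcp|contact'
python3 -m crank '[[0,0,0,0,-0.7],[0,0,0,0,-0.6],[0,0,0,0,-0.5],[0,0,0,0,-0.4],[0,0,0,0,-0.3],[0,0,0,0,-0.3]]' 40 | egrep 'tcp|contact|width'
python3 -m crank '[[0,0,0.03,0,-0.3],[0,0,0.1,0,-0.3],[0,0,0.15,0,-0.3],[0,0,0.2,0,0],[0,0,0.2,0,0],[0,0,0.2,0,0],[0,0,0.2,0,0],[0,0,0.12,0,0]]'
python3 - <<'E'
from bench import r
from h import *
f=r.grab_frame("top"); cv2.imwrite('pics/top7.png',f); cv2.imwrite('pics/w7.png',r.grab_frame("wrist"));m=r.camera_model("top")
g=cv2.cvtColor(f,cv2.COLOR_BGR2GRAY)
k=np.zeros(g.shape,bool);k[165:245,358:420]=1
for i in(0,1):
    s=big((g>88)&k,i); Q=ray(m,s[:,0,:],.012)[:,:2].astype(np.float32); print(cv2.contourArea(s),cv2.minAreaRect(Q),cv2.fitLine(Q,cv2.DIST_L2,0,.01,.01).ravel())
E
```

```text
tcp_pos: [0.5425, -0.297, -0.0235]
contact_force: [-0.1, 0.4, -1.0]
tcp_pos: [0.5425, -0.297, -0.0233]
contact_force: [-0.7, 0.1, 0.6]
grip_width: 0.0298
clock: 16.25
tcp_pos: [0.5429, -0.2984, 0.2214]
orientation: [3.135, -0.17, 0.006]
contact_force: [0.5, 0.2, 0.4]
grip_width: 0.0428
gripper_force: 0.0
14.5 ((0.6177943348884583, -0.29319778084754944), (0.0074942451901733875, 0.019363058730959892), 73.79568481445312) [ 0.97590625 -0.21819022  0.6176709  -0.29289398]
0.5 ((0.6213021278381348, -0.3158477246761322), (0.0018159584142267704, 0.0037751987110823393), 43.8834114074707) [ 0.6980762  -0.7160235   0.62109125 -0.31606507]
```

```bash
python3 -m crank '[[-0.017,0.1756,0.01,0.03,0.3],[-0.017,0.1756,0.01,0.03,0.3],[-0.017,0.1756,0.01,0.03,0.3],[-0.017,0.1756,0.01,0.03,0.3],[-0.017,0.1756,0.01,0.03,0.3],[-0.017,0.1756,0.01,0.03,0.3],[-0.017,0.1756,0.01,0.03,0.3],[-0.017,0.1756,0.01,0.03,0.3]]' >/dev/null
python3 -m crank '[[-0.017,0.1756,0.01,0.03,0.3],[-0.017,0.1756,0.01,0.03,0.3],[-0.017,0.1756,0.01,0.03,0.3],[-0.017,0.1756,0.01,0.03,0.3],[-0.017,0.1756,0.01,0.03,0.3],[-0.017,0.1756,0.01,0.03,0.3],[-0.017,0.1756,0.01,0.03,0.3],[-0.017,0.1756,0.01,0.03,0.3]]' >/dev/null
python3 -m crank '[[-0.017,0.1756,0.01,0.03,0.3],[-0.017,0.1756,0.01,0.03,0.3],[0,0,0,0,0.3],[0,0,0,0,0.3],[0,0,0,0,0.3]]'
python3 - <<'E'
from bench import r
from h import *
import pickle
m=r.camera_model("wrist"); f=r.grab_frame("wrist"); pickle.dump(m,open('w8.pkl','wb')); cv2.imwrite('pics/w8.png',f); t=r.grab_frame("top");cv2.imwrite('pics/top8.png',t)
a=cv2.convertScaleAbs(f,alpha=1.5)
tc=cv2.resize(t[140:265,180:440],None,fx=2.4,fy=2.4,interpolation=cv2.INTER_CUBIC)[:, :512]
tc=cv2.resize(cv2.convertScaleAbs(t[140:265,185:440],alpha=1.4),(512,210),interpolation=cv2.INTER_CUBIC)
cv2.imwrite('pics/v8.png',np.vstack([a,tc]))
o=r.get_obs(); R=cv2.Rodrigues(o['orientation'])[0]; print(o['tcp_pos'],np.degrees(np.arctan2(R[1,1],R[0,1])),o['joints'].round(2))
mt=r.camera_model("top")
g=cv2.cvtColor(t,cv2.COLOR_BGR2GRAY)
k=np.zeros(g.shape,bool);k[163:245,358:420]=1
for i in(0,1):
    s=big((g>88)&k,i); Q=ray(mt,s[:,0,:],.012)[:,:2].astype(np.float32); print(cv2.contourArea(s),cv2.minAreaRect(Q),cv2.fitLine(Q,cv2.DIST_L2,0,.01,.01).ravel())
k[:]=0;k[178:210,225:265]=1
s=big((g<75)&k); M=cv2.moments(s); uv=(M['m10']/M['m00'],M['m01']/M['m00']); print("slot",cv2.contourArea(s),uv,ray(mt,uv,.1),cv2.minAreaRect(ray(mt,s[:,0,:],.1)[:,:2].astype(np.float32)))
E
```

```text
clock: 18.1
tcp_pos: [0.481, 0.3342, 0.252]
orientation: [3.101, 0.494, -0.001]
contact_force: [0.4, -0.4, 0.8]
grip_width: 0.0552
gripper_force: 0.0
[0.48141843 0.333347   0.25244249] -72.03016796974836 [-1.59  0.61  1.33  1.77 -0.62  1.27 -1.36]
258.5 ((0.5433480143547058, -0.2977771759033203), (0.02609308995306492, 0.160567969083786), 83.95313262939453) [ 0.98957235 -0.14403689  0.5450201  -0.2982217 ]
235.5 ((0.5243374109268188, -0.38757774233818054), (0.02577780745923519, 0.1375914216041565), 86.67111206054688) [ 0.99409497 -0.10851343  0.5257242  -0.3892859 ]
slot 70.0 (244.12857142857143, 193.2547619047619) [[0.55656863 0.02824657 0.1       ]] ((0.5566548705101013, 0.028414051979780197), (0.03644108027219772, 0.013942854478955269), 13.545655250549316)
```

View pics/v8.png

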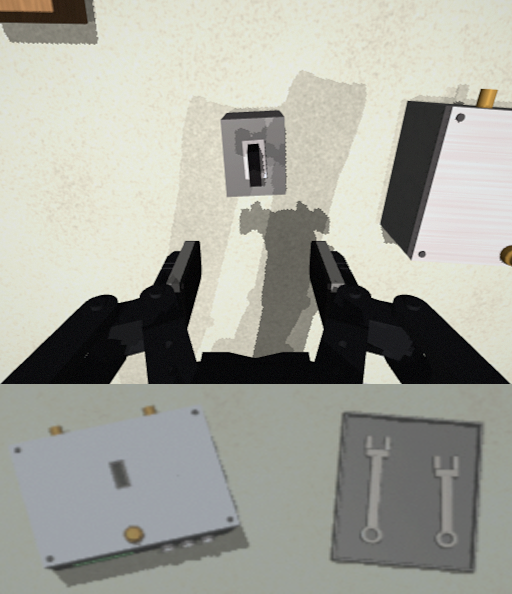

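The wrist view shows the plate in the holder (black grip around (254,165), collar (255,160)). The top view shows the big spanner lying parallel to the small one with jaws the same way, and the nut untouched. The picture budget is used up, so from here I work from numbers only.

```bash
python3 - <<'E'
from h import *
import pickle
m=pickle.load(open('w8.pkl','rb')); f=cv2.imread('pics/w8.png'); g=cv2.cvtColor(f,cv2.COLOR_BGR2GRAY)
k=np.zeros(g.shape,bool);k[135:195,238:272]=1
for r_ in (142,146,150,155,160,165,170,175,180,184,186,188): print(r_,g[r_,238:274])
def an(v): return np.degrees(np.arctan2(v[1],v[0]))
c=big((g<40)&k); print("black",cv2.contourArea(c),cv2.boundingRect(c)); 
Q=ray(m,c[:,0,:],.126)[:,:2].astype(np.float32); print(cv2.minAreaRect(Q))
# nadir
R=np.array(m['R']);C=-R.T@np.array(m['t']);print('cam',C,'nadir',proj(m,[C[0],C[1],.0]))
k[:]=0;k[105:200,215:292]=1
hb=cv2.convexHull(big((g<135)&k)); print("holder",cv2.boundingRect(hb)); 
E
```

```text
142 [ 69  70  69  79 111 128 127 126 125 123 124 125 128 127 123 122 125 127
 123 119 122 126 126 126 126 111  67  51  75  79  81  81  82  83  83  83]
146 [ 69  70  69  67 100 125 126 127 128  93   7   0   2   6   3   4   5   2
   6   0  16  97 130 126 124 123  97  64  69  70  69  70  69  69  70  69]
150 [ 70  69  69  66  84 114 126 128 111  61   0   4   6   3   6   1   2   6
   7   6   8  41  52  98 127 126  97  57  67  70  69  69  69  69  70  69]
155 [ 91  92  83  72  74 103 124 144 144  86   3  11  11  11  12  13  12  12
  10  10   9  36  54  56  52  82  97  60  49  70  70  69  68  70  70  70]
160 [ 90  89  89  89  87 110 143 156 160 121  22   6  10  11  12  11  11  13
  12  10   8  19  44  54  92 120 120  82  61  88  87  86  86  87  87  84]
165 [ 88  87  89  88  88  89 128 156 158 139  77   6   7  10   7   8   8  12
   9  10  11  10  41  58  55  57 100  98  72  90  89  87  87  88  90  81]
170 [ 88  89  88  88  88  86 104 137 155 160 120  15   7  12  20  21  20  18
  14  10  11   8  26  52  62  60 101 117  89  89  99  99  98  94  85  81]
175 [ 87  88  87  87  87  87  92 131 154 157 132  65  16  20  18  18  18  18
  17  18  17  18  34  81 103  98 135 161 128  93  99  98  99  89  79  79]
180 [88 88 86 86 87 86 86 85 84 85 85 62 15 15 17 19 18 20 17 19 19 20 16 43
 59 57 68 90 98 97 97 97 98 88 78 79]
184 [87 86 86 86 86 86 86 87 86 86 89 70 34 14 18 18 17 17 17 16 18 17 15 35
 53 57 57 81 97 97 96 96 98 94 85 78]
186 [87 88 87 87 87 86 86 85 86 86 87 74 47 37 44 49 50 54 58 60 63 61 57 74
 95 85 84 97 96 96 97 96 97 95 92 84]
188 [87 86 86 86 86 86 87 86 86 87 87 86 87 87 92 98 97 97 97 97 97 97 96 97
 96 96 96 97 96 95 95 96 95 96 96 96]
black 426.5 (248, 144, 14, 43)
((0.4860178828239441, 0.3360457718372345), (0.042982541024684906, 0.011590691283345222), 21.56614112854004)
cam [0.56220693 0.36058529 0.4251537 ] nadir [[254.43903816  79.98323098]]
holder (220, 105, 72, 95)
```

```bash
python3 -m crank '[[0.007,0.007,-0.1,0.08,0.3],[0,0,-0.17,0,0.3],[0,0,-0.17,0,0.3],[0,0,-0.17,0,0.3],[0,0,-0.15,0,0.3],[0,0,-0.1,0,0.3],[0,0,-0.05,0,0.3],[0,0,-0.027,0,0.3]]' | egrep 'tcp|contact|width'
python3 -m crank '[[0,0,0,0,0],[0,0,0,0,-0.3],[0,0,0,0,-0.6],[0,0,0,0,-1],[0,0,0,0,-1],[0,0,0,0,-1],[0,0,0,0,-1]]' 40
```

```text
tcp_pos: [0.4825, 0.3351, 0.0643]
contact_force: [-0.7, 1.4, 0.4]
grip_width: 0.0557
clock: 19.45
tcp_pos: [0.4836, 0.337, 0.0665]
orientation: [-3.084, -0.592, -0.003]
contact_force: [-0.2, -0.1, 7.1]
grip_width: 0.011
gripper_force: 41.9
```

```bash
python3 -m crank '[[0,0,0,0,-1],[0,0,0,0,-1],[0,0,0,0,-1],[0,0,0.01,0,-1],[0,0,0.01,0,-1]]' 80
python3 -m crank '[[0,0,0.05,0,-1],[0,0,0.1,0,-1],[0,0,0.15,0,-1],[0,0,0.15,0,-1],[0,0,0.15,0,-1],[0,0,0.1,0,-1],[0,0,0,0,-1],[0,0,0,0,-1]]'
python3 - <<'E'
from bench import r
from h import *
o=r.get_obs(); R=cv2.Rodrigues(o['orientation'])[0]; print(np.degrees(np.arctan2(R[1,1],R[0,1])),o['joints'].round(2),o['moment'],o['contact_force'])
f=r.grab_frame("wrist");cv2.imwrite('pics/w9.png',f);g=cv2.cvtColor(f,cv2.COLOR_BGR2GRAY);m=r.camera_model("wrist")
p=o['tcp_pos'];ux=R[:,0]*np.sign(R[0,0]);print(ux)
for d in(0,.012,.018,.022,-.018): print(d,proj(m,[p+ux*d+[0,0,.021],p+ux*d+[0,0,.061]]).round(1).tolist())
print(g[100:290:3,256].tolist())
E
```

```text
clock: 19.87
tcp_pos: [0.4826, 0.3367, 0.0695]
orientation: [-3.085, -0.593, 0.0]
contact_force: [0.3, 0.6, -0.6]
grip_width: 0.0107
gripper_force: 77.9
clock: 20.53
tcp_pos: [0.483, 0.3368, 0.2104]
orientation: [-3.084, -0.592, -0.002]
contact_force: [-0.5, -0.5, -2.3]
grip_width: 0.0107
gripper_force: 78.1
-68.25085285206862 [-1.56  0.64  1.26  1.81 -0.66  1.19 -1.28] [-0.00592176  0.03609242 -0.03928018] [-0.4985987  -0.53531857 -2.32723312]
[0.92881428 0.37054141 0.00176165]
0 [[254.4, 243.4], [254.3, 290.0]]
0.012 [[254.4, 223.5], [254.2, 265.7]]
0.018 [[254.4, 213.2], [254.2, 253.0]]
0.022 [[254.4, 206.2], [254.2, 244.3]]
-0.018 [[254.4, 271.5], [254.3, 323.7]]
[158, 158, 157, 158, 154, 125, 37, 37, 38, 95, 94, 94, 93, 94, 94, 72, 71, 72, 63, 59, 54, 100, 108, 31, 37, 37, 37, 64, 68, 68, 68, 69, 69, 68, 64, 62, 71, 120, 121, 2, 7, 6, 7, 6, 5, 9, 2, 4, 5, 7, 4, 3, 13, 9, 9, 8, 8, 11, 11, 8, 12, 5, 2, 2]
```

```bash
python3 -m crank '[[0.038,-0.1538,0,-0.0168,-1],[0.038,-0.1538,0,-0.0168,-1],[0.038,-0.1538,0,-0.0168,-1],[0.038,-0.1538,0,-0.0168,-1],[0.038,-0.1538,0,-0.0168,-1],[0.038,-0.1538,0,-0.0168,-1],[0.038,-0.1538,0,-0.0168,-1],[0.038,-0.1538,0,-0.0168,-1]]' >/dev/null
python3 -m crank '[[0.038,-0.1538,0,-0.0168,-1],[0.038,-0.1538,0,-0.0168,-1],[0,0,0,0,-1],[0,0,0,0,-1],[0,0,0,0,-1],[0,0,0,0,-1]]'
python3 - <<'E'
from bench import r
from h import *
import pickle
o=r.get_obs(); R=cv2.Rodrigues(o['orientation'])[0]; print(o['tcp_pos'],np.degrees(np.arctan2(R[1,1],R[0,1])))
m=r.camera_model("wrist");f=r.grab_frame("wrist");cv2.imwrite('pics/w10.png',f);g=cv2.cvtColor(f,cv2.COLOR_BGR2GRAY);pickle.dump((m,o['tcp_pos'],R),open('w10.pkl','wb'))
p=o['tcp_pos'];ux=R[:,0]*np.sign(R[0,0])
for d in(.0155,.018,.022): print(d,proj(m,[p+ux*d+[0,0,.0195],p+ux*d+[0,0,.0135]]).round(1).tolist())
print('grip/collar rows 195..225 at 256',g[195:225,256].tolist())
print('row 212',g[212,225:290].tolist())
S=np.array([.557,.0286,.1]); print('slot',proj(m,[S,S+ux*.02,S-ux*.02]).round(1).tolist())
for row in range(120,212,6): print(row,g[row,235:280:2].tolist())
E
```

```text
clock: 21.75
tcp_pos: [0.5581, 0.0306, 0.2083]
orientation: [-3.117, -0.391, 0.003]
contact_force: [0.4, 0.8, -0.6]
grip_width: 0.0109
gripper_force: 78.1
[0.55811785 0.03058587 0.20827906] -75.69980130522254
0.0155 [[254.2, 216.9], [254.3, 212.5]]
0.018 [[254.2, 212.7], [254.3, 208.3]]
0.022 [[254.2, 205.8], [254.3, 201.6]]
grip/collar rows 195..225 at 256 [64, 63, 64, 63, 64, 65, 64, 62, 52, 46, 58, 63, 60, 67, 95, 115, 113, 112, 113, 116, 105, 20, 2, 3, 2, 6, 5, 2, 4, 3]
row 212 [118, 118, 117, 118, 118, 118, 119, 119, 118, 117, 118, 118, 119, 119, 119, 118, 118, 117, 116, 115, 116, 116, 115, 116, 118, 118, 118, 117, 115, 114, 113, 112, 114, 115, 117, 117, 117, 116, 117, 117, 116, 117, 118, 118, 120, 119, 120, 120, 118, 118, 117, 119, 108, 81, 68, 70, 71, 69, 70, 68, 69, 68, 67, 65, 99]
slot [[256.3, 177.2], [256.3, 156.5], [256.3, 197.0]]
120 [153, 151, 153, 153, 153, 153, 153, 153, 153, 153, 153, 153, 153, 153, 153, 153, 153, 152, 146, 139, 139, 140, 138]
126 [146, 154, 153, 152, 152, 152, 153, 153, 153, 153, 153, 153, 153, 152, 154, 150, 143, 135, 135, 136, 135, 135, 134]
132 [
[... 879 characters left out ...]
53, 64, 70, 101, 116, 116, 117, 117, 117, 117]
180 [149, 119, 121, 120, 120, 120, 116, 55, 61, 54, 57, 56, 56, 54, 55, 51, 93, 116, 115, 116, 116, 116, 117]
186 [122, 122, 123, 122, 121, 122, 116, 54, 63, 63, 64, 62, 63, 59, 40, 37, 47, 55, 91, 126, 133, 134, 134]
192 [119, 119, 120, 118, 118, 119, 114, 56, 63, 64, 64, 64, 64, 58, 40, 42, 64, 69, 67, 131, 133, 134, 122]
198 [116, 117, 116, 116, 116, 116, 118, 100, 63, 64, 64, 64, 63, 66, 72, 72, 70, 70, 69, 70, 69, 70, 68]
204 [111, 112, 112, 113, 112, 112, 113, 77, 47, 47, 47, 47, 47, 50, 69, 70, 68, 68, 69, 68, 68, 67, 68]
210 [121, 121, 122, 120, 118, 118, 118, 120, 121, 118, 115, 116, 119, 119, 119, 119, 119, 121, 122, 120, 120, 108, 66]
```

```bash
python3 - <<'E'
from h import *
import pickle
m,p,R=pickle.load(open('w10.pkl','rb'));f=cv2.imread('pics/w10.png');g=cv2.cvtColor(f,cv2.COLOR_BGR2GRAY)
ux=R[:,0]*np.sign(R[0,0]); uy=np.cross([0,0,1],ux); print(ux,uy)
for row in (160,164,168,172,176,182,184,186,188,190,194,198): print(row,g[row,244:274].tolist())
print('col253',g[150:210,253].tolist())
c=p+ux*-.0023
P=lambda a,b,z:proj(m,c+ux*a+uy*b+[0,0,z])[0].round(1).tolist()
print('tip',P(.013,-.0025,-.0565),P(.013,.0025,-.0565),'blade',P(.015,-.004,-.0525),P(.015,.004,-.0525),P(.015,-.004,.01),P(.015,.004,.01),'collar',P(.022,-.012,.0195),P(.022,.012,.0195))
e=ray(m,[(257.8,157.3)],.1)[0]; print('slot ctr wrist',e-ux*.02)
print('mm/px at slot',np.linalg.norm(ray(m,(258.8,170),.1)-ray(m,(257.8,170),.1)),np.linalg.norm(ray(m,(257.8,171),.1)-ray(m,(257.8,170),.1)))
E
```

```text
[ 0.96901331  0.24700295 -0.00165537] [-0.24700295  0.96901331  0.        ]
160 [122, 122, 123, 116, 86, 56, 60, 60, 58, 54, 55, 54, 55, 55, 53, 55, 53, 52, 59, 70, 75, 73, 67, 100, 123, 121, 121, 121, 121, 121]
164 [115, 115, 115, 109, 80, 52, 60, 61, 57, 53, 54, 55, 55, 55, 57, 56, 53, 51, 81, 89, 74, 71, 67, 97, 118, 116, 116, 115, 116, 116]
168 [117, 117, 119, 113, 83, 54, 58, 61, 59, 57, 56, 56, 55, 53, 53, 55, 56, 56, 53, 66, 74, 71, 67, 99, 121, 118, 119, 119, 119, 118]
172 [115, 116, 117, 112, 82, 52, 59, 61, 57, 54, 54, 54, 53, 54, 55, 53, 50, 50, 50, 64, 73, 71, 66, 96, 120, 116, 116, 118, 117, 117]
176 [115, 116, 117, 112, 83, 55, 59, 60, 57, 55, 54, 55, 55, 54, 55, 55, 55, 50, 62, 71, 74, 70, 73, 100, 117, 115, 115, 115, 115, 115]
182 [118, 118, 119, 113, 77, 44, 59, 64, 63, 64, 63, 63, 64, 64, 62, 63, 62, 57, 57, 49, 37, 37, 37, 43, 93, 120, 116, 115, 115, 115]
184 [115, 116, 117, 111, 82, 55, 60, 63, 64, 62, 63, 63, 63, 63, 63, 62, 62, 57, 56, 49, 39, 37, 39, 47, 51, 47, 91, 119, 117, 116]
186 [122, 122, 123, 116, 85, 54, 60, 63, 63, 63, 64, 64, 62, 62, 63, 63, 64, 59, 
[... 372 characters left out ...]
, 64, 64, 63, 65, 60, 51, 48, 46, 41, 48, 63, 69, 69, 71, 68, 68, 66]
198 [116, 116, 116, 118, 120, 100, 67, 63, 64, 64, 64, 64, 63, 64, 65, 63, 65, 66, 71, 72, 71, 72, 71, 70, 70, 70, 69, 69, 70, 70]
col253 [119, 116, 116, 119, 121, 122, 115, 75, 44, 50, 54, 55, 55, 54, 53, 53, 55, 55, 57, 54, 56, 54, 54, 54, 54, 55, 55, 54, 54, 53, 54, 61, 64, 63, 62, 63, 63, 63, 64, 64, 64, 64, 64, 64, 63, 64, 64, 65, 64, 63, 64, 64, 53, 43, 47, 60, 63, 60, 61, 97]
tip [257.7, 181.8] [251.2, 181.8] blade [259.7, 181.0] [249.2, 181.0] [261.3, 214.5] [247.3, 214.5] collar [276.6, 209.8] [231.9, 209.8]
slot ctr wrist [0.5566566  0.0270969  0.10003311]
mm/px at slot 0.0009394544639515048 0.0009761051631566819
```

```bash
python3 -m crank '[[0.004,-0.009,-0.05,0,-1],[0,0,-0.1,0,-1],[0,0,-0.05,0,-1],[0,0,0,0,-1],[0,0,0,0,-1]]'
python3 -m crank '[[0,0,0,0,-1],[0,0,0,0,-1]]' | egrep 'tcp|contact'
```

```text
clock: 22.22
tcp_pos: [0.559, 0.0275, 0.1686]
orientation: [3.117, 0.388, -0.002]
contact_force: [0.4, -0.2, -1.4]
grip_width: 0.0108
gripper_force: 78.3
tcp_pos: [0.56, 0.0271, 0.1699]
contact_force: [0.3, 0.2, -0.5]
```

```bash
python3 -m crank '[[-0.004,0.007,0,0,-1],[0,0,0,0,-1],[0,0,-0.02,0,-1],[0,0,-0.02,0,-1],[0,0,-0.02,0,-1],[0,0,0,0,-1],[0,0,0,0,-1]]' | egrep 'tcp|contact'
python3 -m crank '[[0,0,-0.015,0,-1],[0,0,0,0,-1],[0,0,0,0,-1]]' | egrep 'tcp|contact'
python3 -m crank '[[0,0,-0.01,0,-1],[0,0,0,0,-1],[0,0,0,0,-1]]' | egrep 'tcp|contact'
```

```text
tcp_pos: [0.5584, 0.0285, 0.1568]
contact_force: [0.8, 0.9, -1.2]
tcp_pos: [0.5586, 0.0286, 0.1541]
contact_force: [0.4, -0.0, -1.6]
tcp_pos: [0.5586, 0.0286, 0.1521]
contact_force: [0.6, -0.5, -0.5]
```

```bash
python3 -m crank '[[0,0,-0.01,0,-1],[0,0,-0.01,0,-1],[0,0,0,0,-1]]' | egrep 'tcp|contact'
python3 -m crank '[[0,0,-0.01,0,-1],[0,0,0,0,-1]]' | egrep 'tcp|contact'
python3 -m crank '[[0,0,-0.01,0,-1],[0,0,0,0,-1]]' | egrep 'tcp|contact'
python3 -m crank '[[0,0,-0.01,0,-1],[0,0,0,0,-1]]' | egrep 'tcp|contact'
```

```text
tcp_pos: [0.5584, 0.0287, 0.1478]
contact_force: [0.4, 0.2, -0.3]
tcp_pos: [0.5585, 0.0286, 0.1459]
contact_force: [0.0, 0.0, -0.5]
tcp_pos: [0.5585, 0.0286, 0.1439]
contact_force: [0.1, -0.6, -1.2]
tcp_pos: [0.5585, 0.0286, 0.1419]
contact_force: [0.9, 0.1, -0.6]
```

```bash
python3 -m crank '[[0,0,-0.015,0,-1],[0,0,-0.015,0,-1],[0,0,-0.015,0,-1],[0,0,0,0,-1]]' | egrep 'tcp|contact'
python3 -m crank '[[0,0,-0.02,0,-1],[0,0,-0.02,0,-1],[0,0,-0.02,0,-1],[0,0,0,0,-1]]' | egrep 'tcp|contact'
python3 -m crank '[[0,0,-0.02,0,-1],[0,0,-0.02,0,-1],[0,0,-0.02,0,-1],[0,0,-0.015,0,-1],[0,0,0,0,-1],[0,0,0,0,-1]]'
python3 - <<'E'
from bench import r
from h import *
o=r.get_obs(); R=cv2.Rodrigues(o['orientation'])[0];print(R[:,2],o['moment'])
m=r.camera_model("wrist");f=r.grab_frame("wrist");cv2.imwrite('pics/w11.png',f);g=cv2.cvtColor(f,cv2.COLOR_BGR2GRAY)
p=o['tcp_pos'];ux=R[:,0]*np.sign(R[0,0])
for d,z in((.0155,.0195),(.0197,.0195),(.0197,.0135)): print(proj(m,p+ux*d+[0,0,z]).round(1))
print('slot end',proj(m,np.array([.5567,.0282,.1])+ux*.02).round(1)); print(g[155:230,254].tolist())
t=r.grab_frame("top");gt=cv2.cvtColor(t,cv2.COLOR_BGR2GRAY);mt=r.camera_model("top")
b=((t[...,2].astype(int)-t[...,0])>30); k=np.zeros(gt.shape,bool);k[215:245,235:270]=1
M=cv2.moments(big(b&k)); print('nut',M['m10']/M['m00'],M['m01']/M['m00'])
t0=cv2.imread('pics/top0.png');M=cv2.moments(big(((t0[...,2].astype(int)-t0[...,0])>30)&k)); print('nut0',M['m10']/M['m00'],M['m01']/M['m00'])
E
```

```text
tcp_pos: [0.5582, 0.0287, 0.1325]
contact_force: [0.1, -0.2, -2.3]
tcp_pos: [0.5581, 0.0287, 0.1203]
contact_force: [-0.2, 0.1, -1.7]
clock: 25.38
tcp_pos: [0.5585, 0.0285, 0.106]
orientation: [3.118, 0.388, -0.001]
contact_force: [0.4, -0.6, -0.6]
grip_width: 0.0108
gripper_force: 78.3
[-4.12648062e-04 -1.41000254e-04 -9.99999905e-01] [ 0.00296196 -0.00430137  0.00689173]
[[254.2 216.9]]
[[254.2 209.8]]
[[254.3 205.5]]
slot end [[254.1 195.8]]
[149, 147, 146, 145, 143, 142, 142, 141, 140, 125, 128, 129, 129, 128, 127, 125, 126, 125, 125, 125, 127, 124, 121, 123, 125, 125, 123, 125, 126, 127, 125, 123, 120, 120, 122, 123, 124, 125, 125, 126, 116, 52, 48, 50, 62, 69, 68, 55, 45, 49, 63, 66, 63, 71, 100, 122, 120, 120, 120, 122, 113, 22, 0, 3, 6, 2, 6, 2, 4, 4, 3, 6, 4, 6, 6]
nut 248.61904761904762 227.76190476190476
nut0 251.16417910447763 228.7960199004975
```

```bash
python3 - <<'E'
from bench import r
from h import *
f=r.grab_frame("scene"); f0=cv2.imread('pics/scene0.png')
k=np.zeros(f.shape[:2],bool);k[165:195,272:300]=1
for x in(f0,f):
    c=big(((x[...,2].astype(int)-x[...,0])>40)&k); print(cv2.boundingRect(c),cv2.contourArea(c))
r.hand_in()
E
```

```text
(282, 174, 8, 9) 44.0
(284, 177, 6, 7) 22.5
the job is handed in; nothing more can be done
```

I handed the job in at about 25 s on the robot clock: the spanner lies in the tray parallel to the smaller one with its jaw the same way, and the gripper is holding the check plate upright with about 50 mm of blade in the slot and the collar about 20 mm above the cover. One thing is unconfirmed: the nut showed in place before I took the plate, but the arm and its shadow partly hid it in the last pictures, so I couldn't confirm it stayed put.

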